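# Dock a battery pack in the bench charger

### The job

The orange battery pack needs charging. Set it in front of the charging dock's gate, slide it along the bench through the gate to the back rail, then push it sideways under the clear canopy until it sits square with its long side fully home against the charging contacts, and let go. Be gentle, never ram it into the dock or tip it over, and leave the blue pack and everything else on the bench where it is.

Things in the scene. Friction and masses are not known exactly. Their poses are not given: they have to be found in the camera images.
- orange_pack: Battery pack to dock: black box with an orange top, 100 long (own x) x 60 wide (y) x 55 high (z) mm, 0.35-0.65 kg, loose, starting upright on the bench. Origin: centre of its underside. Either end may lead.
- blue_pack: Identical pack with a blue top, loose; leave it alone. Origin: centre of its underside.
- dock: Charging dock fixed to the bench: an L-shaped track without floor. Origin: on the bench, middle of the corner where lane and bay meet. x: along the lane from gate to back rail (roughly away from the robot); y: sideways into the bay; z up. Dock frame below, in mm. The corner's -y side is open. A pack lying along x meets the back rail with its origin at x 3, then slides to +y.
- gate (a point): Point on the bench, middle of the lane's entrance (dock -81, 0, 0 mm). Two white gate blocks 30 high, x -81 to -53, leave a lane 66 wide (y -33 to 33); yellow flared guides, 30 high, widen the mouth to about 90 at x -101. The right block ends at y -73; the left one runs to y 112 and its face at x -53 is the bay's near wall.
- back_rail (a point): Point at the top of the back rail's face (dock 53, 0, 30 mm): white rail 30 high and 12 thick beyond x 53, from y -110 to 112, which ends the lane and is the far wall of the bay.
- canopy_edge (a point): Middle of the lower corner of the canopy's yellow edge strip (dock 6, 40, 66 mm). The clear canopy covers the bay from x -53 to 65 and y 40 to 112, underside 66 and top 76 above the bench. A docked pack's near side is 12 mm inside this edge, at y 52.
- bay_home (a point): Point on the bench (dock 0, 82, 0 mm) where the origin of a fully docked pack lies, with 3 mm play along dock x. The bay ends at y 112 with the brass contacts on the white charger housing, which is 95 high and covers x -81 to 65, y 112 to 190.
- meter: Yellow handheld multimeter, 175 x 85 x 34 mm, lying loose; a bystander. Origin: centre of its underside.
- screwdriver: Screwdriver lying loose on the bench; a bystander. Long axis: own x.
- spool: Metal solder spool, 60 mm across, 48 mm high, standing loose; a bystander. Origin: centre of its underside.
- cleaner: White bottle, 56 mm across, 130 mm high, standing loose; a bystander. Origin: centre of its underside.
- mug: Blue mug, 80 mm across, 90 mm high, standing loose; a bystander. Origin: centre of its underside.
- brush: Brush lying loose; a bystander. Long axis: own x.
Not all that is in view belongs to the job. What is shaped like the orange_pack but pink or red is not meant.

How it is judged:
By the outcome, as a careful person would: the job done as asked, in the order asked, and still so for the second after the job is handed in, with the robot touching nothing.
It also fails if it takes over 62 s, if anything falls off the work surface, if the arm or the gripper's body presses on something with over 40 N, if the wrist force passes 120 N, or if a joint passes its speed limit or range.

### The arm

A 6-joint arm with a two-finger parallel gripper is mounted at the origin on the work surface. World frame = base frame: x ahead of the robot, y to its left, z up, the work surface at z = 0. Lengths are in mm, angles in degrees, forces in N, time in s.
With the tool pointing down it reaches from about 300 to 850 mm from the base axis. Payload 4.2 kg.
Tool frame: the origin (TCP) lies midway between the tips of the shut fingers; the grasp point (between the pads) lies 19 mm behind it; z points along the fingers, y is the line along which they close (so a half turn about z gives the same grasp; the last joint's range is limited). The gripper opens to 91 mm and grips with 3 to 60 N. Pads are 32 mm wide; open, the fingers measure 118 mm over their backs; the gripper's body (76 mm by 178 mm) begins 60 mm behind the grasp point.
Start: joints at [63.77, 18.312, 89.639, -0, 72.044, -1.146], TCP at [243.774, 520.785, 213.976] pointing down, gripper open.
Joint ranges: [-177.97, 177.97], [-48.28, 115.42], [12.27, 149.76], [-77.06, 257.06], [2.81, 150.46], [-146.56, 146.56]. Speed limits (degrees/s): [147.25, 147.25, 180, 180, 180, 180].

### API

Orientations are given as [roll, pitch, yaw] about the fixed x, y, z axes, in that order (R = Rz(yaw) Ry(pitch) Rx(roll)).
In Python, from workcell import state, grab_frame, camera_model, workorder gives the robot as it stands.
- The arm moves only by the tool carry_out, never from a script. Its argument "commands" is a list of rows, each a list of 7 numbers: the turn, a rotation vector about the tool's x, y, z in degrees, then the shift along the tool's x, y, z in mm, then the opening, from -1 (shut) to 1 (fully open). In form: [[ax, ay, az, dx, dy, dz, hand], ...]. A call has 1 to 20 rows; each row is the pose to reach, as a shift and turn from the pose commanded when the call began, along the tool's axes at that moment; what a row does not reach only later rows make up. A row lasts 1/10 s, in which the tool goes at most 50 mm and 8.59 degrees, less where a joint would pass 70% of its speed; a pose out of reach is approached as far as the arm can. A call with a gripper value outside its range is refused whole. The fingers move at their own pace and stop on an object; "force" is the grip in N (left out, the last holds). Time passes only in rows, so rows that repeat a pose let the fingers close. It gives the time, the measured TCP pose, the force, the opening and the grip force at its end, in the units of the state.
- state(): the state, without advancing time (a new reading comes with each control period).
- grab_frame(name): name is "scene" or "top" or "wrist"; returns the picture (384x512x3 uint8, red, green, blue); there is no depth.
- camera_model(name): a dict with "fx", "fy", "cx", "cy" (pixels), "origin" and "rotation" of the camera in the world; the wrist camera has in their place "mount" (4x4, takes a point from camera to tool coordinates, whose origin is the TCP and whose axes are the flange's). Camera axes: x right, y up, looking along -z (the intrinsics and any distortion apply to the point x, -y, -z); pixel columns grow to the right and rows downward; lengths in mm; the calibration is good to about 2 mm. A picture is of the moment at which its call begins: read the wrist's pose just before it. camera_model takes no time and is no camera call.
- workorder.job_done(): hands the job in; it is judged then, once.
The state is a dict: "time_s": time; "qpos": joint angles; "qvel": joint speeds; "effort": joint torques, N m; "ee_pos": TCP position; "ee_rot": TCP orientation; "force": force on the tool from outside, world axes, zero at the start; "torque": the same for the moment, N m; "gripper_width": finger opening in mm; "gripper_force": force on a finger pad.
Only numpy, scipy, OpenCV 4.12 (cv2) and the standard library are available. Lean on these libraries where they do the work, as an engineer would, in place of code of your own. Each camera call takes 0.05 s, during which the arm holds its last target. There are 200 camera calls.

## Working session

There is one attempt and no reset: what is moved stays moved. The work goes in short steps, Python scripts to look and compute and a tool call to move; the robot and the scene stay as the last step left them, time stands still between calls to the robot, and variables do not carry over. Pictures are saved under pics/ and viewed, at most 10 in all, crops included, and the job is handed in when it is done.

Besides the shell and the picture viewer there is one more tool, called after "Emit:" as name(argument=value, ...), one argument or row to a line, values as JSON. carry_out: Moves the arm, as the interface text tells. Its arguments: {"type":"object","properties":{"commands":{"type":"array"},"force":{"type":"number"}},"required":["commands"]}

```bash
mkdir -p pics; python3 - <<'E'
from workcell import *
import cv2,numpy as np
print(state()['time_s'])
ims=[]
for n in ("scene","top"):
    im=grab_frame(n); np.save(f'pics/{n}.npy',im); cv2.imwrite(f'pics/{n}0.png',cv2.resize(im[:,:,::-1],(800,600),interpolation=cv2.INTER_CUBIC))
    m=camera_model(n); print(n,m)
print(camera_model("wrist")); print(state())
E
```

```text
0.0
scene {'fx': 427.59015167633385, 'fy': 427.59015167633385, 'cx': 256.61883390539026, 'cy': 193.69284090193847, 'origin': array([1435.88060173,  157.42464584, 1120.20638355]), 'rotation': array([42.16719293,  0.62355058, 99.5845649 ])}
top {'fx': 380.20484439681763, 'fy': 380.20484439681763, 'cx': 259.8377347548628, 'cy': 183.93922721959132, 'origin': array([ 319.39959107,   -6.75755601, 1236.52686751]), 'rotation': array([  8.95581895,  -1.57593526, -89.74458861])}
{'fx': 323.4802681182948, 'fy': 323.4802681182948, 'cx': 248.74166460546664, 'cy': 183.78636967880846, 'mount': array([[ 1.04293084e-03,  9.58794098e-01,  2.84099965e-01,
         8.26694177e+01],
       [ 9.99999292e-01, -8.37157240e-04, -8.45718788e-04,
         3.67731647e-01],
       [-5.73033840e-04,  2.84100646e-01, -9.58794292e-01,
        -1.70814531e+02],
       [ 0.00000000e+00,  0.00000000e+00,  0.00000000e+00,
         1.00000000e+00]])}
{'time_s': 0.1, 'qpos': array([ 6.37698307e+01,  1.83473063e+01,  8.96974131e+01,  1.46907928e-03,
        7.20419997e+01, -1.14654106e+00]), 'qvel': array([-0.05194171, -0.0861535 , -0.16777792,  0.02222115, -0.14581153,
       -0.05126531]), 'effort': array([-1.05299645e-03, -4.13331413e+01, -2.32509935e+01,  7.27570709e-02,
        4.22513264e-02, -7.12774795e-05]), 'ee_pos': array([243.575897  , 520.39222618, 213.22464203]), 'ee_rot': array([-1.79913326e+02, -3.13175446e-03,  1.54915915e+02]), 'force': array([-0.39053715, -0.19430765,  0.23877542]), 'torque': array([ 0.01977482, -0.00393774,  0.03783741]), 'gripper_force': 0.0, 'gripper_width': 91.375540805575}
```

View pics/top0.png

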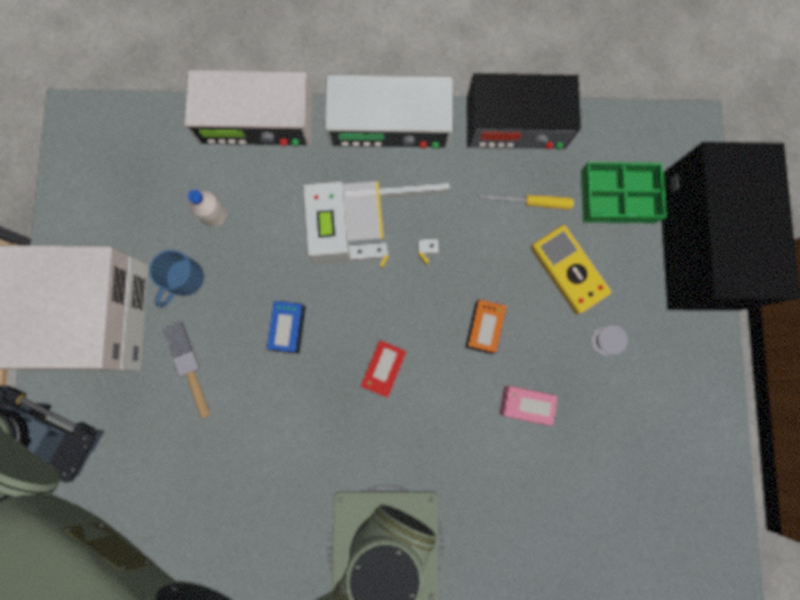

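View pics/scene0.png

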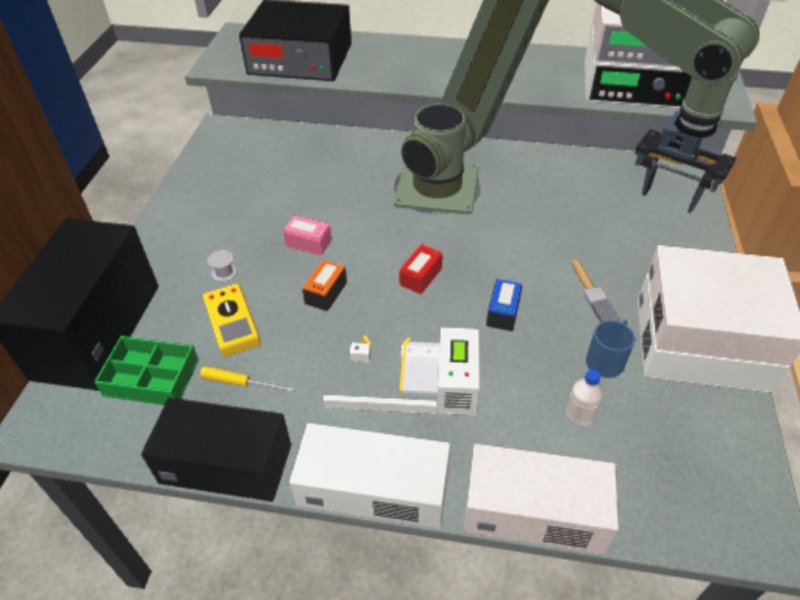

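Top view (800-px scale): the orange pack is at (487,326). The dock's gate is around (403,250), the rail runs from (380,190) to (450,186), the charger housing is at (325,218) and the canopy's yellow edge is at x≈380. The red, pink and blue packs stand clear of the path.

```bash
cat > h.py <<'E'
from workcell import *
import cv2,numpy as np
from scipy.spatial.transform import Rotation as R
def E(a): return R.from_euler('xyz',a,degrees=True).as_matrix()
def cam(n,s=None):
    m=camera_model(n)
    if n!='wrist': return m,np.array(m['origin']),E(m['rotation'])
    T=m['mount'];Rt=E(s['ee_rot']);return m,Rt@T[:3,3]+s['ee_pos'],Rt@T[:3,:3]
def px2w(c,uv,z):
    m,o,Rm=c;uv=np.atleast_2d(np.asarray(uv,float))
    d=np.c_[(uv[:,0]-m['cx'])/m['fx'],-(uv[:,1]-m['cy'])/m['fy'],-np.ones(len(uv))]@Rm.T
    return o+d*((z-o[2])/d[:,2])[:,None]
def w2px(c,p):
    m,o,Rm=c;q=(np.atleast_2d(p)-o)@Rm
    return np.c_[m['cx']+m['fx']*q[:,0]/-q[:,2],m['cy']-m['fy']*q[:,1]/-q[:,2]]
def hsvmask(im,lo,hi): return cv2.inRange(cv2.cvtColor(im,cv2.COLOR_RGB2HSV),lo,hi)
def blobs(mask,amin=30):
    cs,_=cv2.findContours(mask,cv2.RETR_EXTERNAL,cv2.CHAIN_APPROX_NONE)
    return sorted([c[:,0,:] for c in cs if cv2.contourArea(c)>=amin],key=lambda c:-cv2.contourArea(c))
def rect(c,cont,z):
    w=px2w(c,cont,z)[:,:2].astype(np.float32);(x,y),(a,b),t=cv2.minAreaRect(w)
    if a<b: a,b,t=b,a,t+90
    return np.round([x,y,a,b,(t+90)%180-90],1)
E
python3 - <<'E'
from h import *
for n in ('top','scene'):
    im=np.load(f'pics/{n}.npy');c=cam(n)
    for nm,lo,hi,z in (('orange',(6,170,120),(17,255,255),55),('yellow',(20,150,110),(32,255,255),70),('blue',(100,150,80),(120,255,255),55),('red',(0,170,90),(5,255,255),55)):
        for b in blobs(hsvmask(im,lo,hi),12)[:6]: print(n,nm,len(b),b.mean(0).round(),rect(c,b,z), rect(c,b,30)[:2])
c=cam('top');im=np.load('pics/top.npy')
s=512/800
# hand-read features in the 800 view
for nm,u,v,z in (('houseTL',304,184,95),('houseTR',343,181,95),('houseBL',307,256,95),('houseBR',348,253,95),('railR',449,186,30),('railL',384,193,30)): print(nm,px2w(c,[[u*s,v*s]],z).round(0))
cv2.imwrite('pics/dock.png',cv2.resize(im[105:185,185:300,::-1],None,fx=6.5,fy=6.5,interpolation=cv2.INTER_CUBIC))
E
```

```text
top orange 86 [311. 208.] [ 429.7 -198.9   93.3   54.1  -13.6] [ 432.1 -203. ]
top yellow 124 [365. 172.] [ 545.3 -368.4  165.2   81.9   32.7] [ 553.  -380.8]
top yellow 64 [351. 129.] [ 684.6 -329.2   90.7   21.4   86.2] [ 697.1 -340.3]
top blue 89 [182. 209.] [426.3 202.2  93.3  56.2  -6. ] [428.5 206.7]
top blue 18 [124. 126.] [690.9 394.7  23.8  17.9  45.8] [698.8 403.2]
top red 84 [245. 236.] [344.8   6.6  91.7  52.5 -21.2] [345.3   6.9]
top red 45 [320.  87.] [ 832.6 -235.4   72.9   10.4  -89.1] [ 843.4 -240.2]
scene orange 61 [207. 178.] [ 437.9 -198.8   96.9   56.5  -13.8] [ 414.5 -207.2]
scene yellow 121 [148. 204.] [ 597.1 -356.8  186.2   79.8   33.2] [ 565.2 -376.4]
scene yellow 66 [143. 240.] [ 741.8 -319.7   97.9   26.3   85.9] [ 715.3 -337.9]
scene blue 107 [323. 189.] [433.8 204.8  98.1  54.8  -5.8] [410.2 205.9]
scene blue 25 [379. 241.] [617.6 385.7  35.2  24.8 -21.7] [598.3 391. ]
scene red 74 [269. 171.] [373.1  10.4 133.1  74.2 -21. ] [348.1   7. ]
scene red 52 [170.  32.] [-548.9 -641.4  116.6   84.3  -81.7] [-595.5 -660.2]
houseTL [[706. 167.  95.]]
houseTR [[713.  89.  95.]]
houseBL [[560. 156.  95.]]
houseBR [[567.  77.  95.]]
railR [[ 728. -129.   30.]]
railL [[711.   8.  30.]]
```

View pics/dock.png

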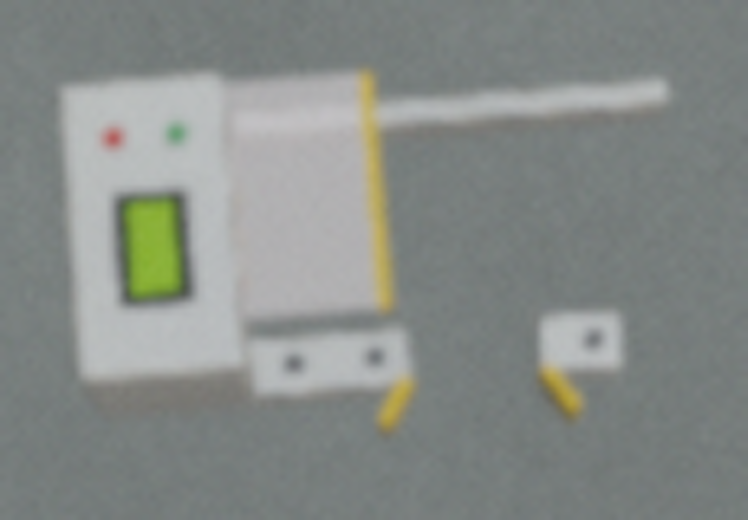

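The crop shows the housing, the canopy with its yellow edge (368,72)–(388,308), the rail end (667,92) and both gate blocks. I'll fit the dock pose from these corners.

```bash
cat >> h.py <<'E'
def fit(D,W):
    D=np.asarray(D,float)[:,:2];W=np.asarray(W,float)[:,:2];a=(D-D.mean(0))@[1,1j];b=(W-W.mean(0))@[1,1j]
    r=np.vdot(a,b);t=np.angle(r);Q=np.array([[np.cos(t),-np.sin(t)],[np.sin(t),np.cos(t)]])
    o=W.mean(0)-Q@D.mean(0);return o,np.degrees(t),np.abs(r)/np.vdot(a,a).real,W-(D@Q.T+o)
def delta(p,rpy,s=None):
    "shift and rotvec in tool axes to go from measured pose to p,rpy"
    s=s or state();R0=E(s['ee_rot'])
    return np.round(R.from_matrix(R0.T@E(rpy)).as_rotvec(degrees=True),1),np.round(R0.T@(np.array(p)-s['ee_pos']),1)
E
python3 - <<'E'
from h import *
c=cam('top')
P=[(-81,33,30,412,382),(-53,33,30,407,328),(-81,-33,30,544,371),(-53,-33,30,540,317),(-53,-73,30,621,312),(-81,-73,30,623,366),(65,190,95,62,88),(65,112,95,222,74),(-81,112,95,243,370),(-81,190,95,83,380),(53,-110,30,668,102),(65,-110,30,666,80),(65,40,76,368,72),(-53,40,76,388,308)]
W=[px2w(c,[[185+(u+.5)/6.5-.5,105+(v+.5)/6.5-.5]],z)[0] for _,_,z,u,v in P]
o,t,s,r=fit([p[:3] for p in P],W);print(o,t,s,r.round(1).tolist())
print(delta((431,-199,200),(180,0,166.4)))
E
```

```text
[660.13373928 -25.45288181] 5.640375036521667 0.9961181841173278 [[0.7, 0.2], [0.3, 0.2], [0.5, 0.1], [0.2, -0.6], [-0.7, -1.5], [-0.5, 0.4], [-1.2, -2.0], [-0.8, -0.5], [-0.5, 0.9], [1.6, -1.9], [0.1, 0.5], [-0.2, 0.3], [0.7, 1.6], [-0.1, 2.2]]
(array([ -0.1,  -0. , -11.5]), array([-474.7, -572.1,   14.1]))
```

Emit:
carry_out(
  commands=[
    [0,0,-11.5,-475,-572,14,1],
    [0,0,-11.5,-475,-572,14,1],
    [0,0,-11.5,-475,-572,14,1],
    [0,0,-11.5,-475,-572,14,1],
    [0,0,-11.5,-475,-572,14,1],
    [0,0,-11.5,-475,-572,14,1],
    [0,0,-11.5,-475,-572,14,1],
    [0,0,-11.5,-475,-572,14,1],
    [0,0,-11.5,-475,-572,14,1],
    [0,0,-11.5,-475,-572,14,1],
    [0,0,-11.5,-475,-572,14,1],
    [0,0,-11.5,-475,-572,14,1],
    [0,0,-11.5,-475,-572,14,1],
    [0,0,-11.5,-475,-572,14,1],
    [0,0,-11.5,-475,-572,14,1],
    [0,0,-11.5,-475,-572,14,1],
    [0,0,-11.5,-475,-572,14,1],
    [0,0,-11.5,-475,-572,14,1],
    [0,0,-11.5,-475,-572,14,1],
  ],
  force=20,
)

```text
time_s: 2.0
ee_pos: [431.1, -197.3, 199.9]
ee_rot: [180.0, -0.0, 166.5]
force: [0.1, -0.2, -0.4]
gripper_width: 91.5
gripper_force: 0.0
```

```bash
python3 - <<'E'
from h import *
s=state();print(s['time_s'],s['ee_pos'],s['ee_rot'],s['qpos'])
im=grab_frame('wrist');cv2.imwrite('pics/w1.png',im[:,:,::-1]);c=cam('wrist',s)
for b in blobs(hsvmask(im,(6,170,100),(17,255,255)),100)[:3]: print(b.mean(0),rect(c,b,55))
E
```

```text
2.0 [ 431.12907309 -197.3494405   199.94580303] [ 1.79979757e+02 -1.93863427e-02  1.66512437e+02] [-2.59967525e+01  9.82487017e+00  1.03432980e+02  1.69372125e-02
  6.67654619e+01 -1.02515871e+02]
```

View pics/w1.png

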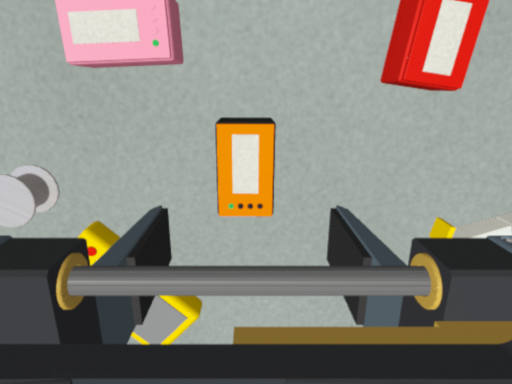

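The wrist view has image up pointing toward the robot. The orange pack is at about (245,167), aligned with the image and midway between the fingers, but my hue mask missed it. I'll widen the mask.

```bash
python3 - <<'E'
from h import *
s=state();im=cv2.imread('pics/w1.png')[:,:,::-1].copy();c=cam('wrist',s)
print(cv2.cvtColor(im,cv2.COLOR_RGB2HSV)[205,245])
for b in blobs(hsvmask(im,(10,200,150),(20,255,255)),500)[:3]: print(b.mean(0),b.min(0),b.max(0),rect(c,b,55))
E
```

```text
[ 18 255 239]
[245.04513889 168.55208333] [216 124] [273 215] [ 428.7 -199.5   94.4   56.1  -13.5]
```

Emit:
carry_out(
  commands=[
    [0,0,0,20,-2.6,10,1],
    [0,0,0,20,-2.6,50,1],
    [0,0,0,20,-2.6,90,1],
    [0,0,0,20,-2.6,120,1],
    [0,0,0,20,-2.6,145,1],
    [0,0,0,20,-2.6,160,1],
    [0,0,0,20,-2.6,166,1],
    [0,0,0,20,-2.6,166,1],
    [0,0,0,20,-2.6,166,1],
    [0,0,0,20,-2.6,166,-1],
    [0,0,0,20,-2.6,166,-1],
    [0,0,0,20,-2.6,166,-1],
    [0,0,0,20,-2.6,166,-1],
    [0,0,0,20,-2.6,166,-1],
    [0,0,0,20,-2.6,166,-1],
    [0,0,0,20,-2.6,166,-1],
  ],
  force=30,
)

```text
time_s: 3.65
ee_pos: [411.5, -196.5, 34.1]
ee_rot: [180.0, 0.0, 166.4]
force: [0.4, 1.8, 3.6]
gripper_width: 59.6
gripper_force: 30.0
```

```bash
python3 - <<'E'
from h import *
s=state();print(s['gripper_width'],s['gripper_force'],s['force'])
o=np.array([660.1,-25.5]);t=np.radians(5.64);Q=np.array([[np.cos(t),-np.sin(t)],[np.sin(t),np.cos(t)]])
p=o+Q@[-170-18,0]
print(p,delta((*p,34),(180,0,-180+5.64)))
E
```

```text
59.63922792767068 30.000722408294678 [0.44982015 1.83036262 3.61850774]
[473.01010203 -43.97620304] (array([  0. ,   0. , -19.2]), array([-23.9, 162.7,   0.2]))
```

Emit:
carry_out(
  commands=[
    [0,0,0,0,0,-8,-1],
    [0,0,0,0,0,-20,-1],
    [0,0,0,0,0,-30,-1],
    [0,0,-2,-2,12,-30,-1],
    [0,0,-5,-5,30,-30,-1],
    [0,0,-8,-8,52,-30,-1],
    [0,0,-11,-12,76,-30,-1],
    [0,0,-14,-16,100,-30,-1],
    [0,0,-16,-20,122,-30,-1],
    [0,0,-18,-22,142,-30,-1],
    [0,0,-19,-24,156,-30,-1],
    [0,0,-19.2,-24,162.5,-30,-1],
    [0,0,-19.2,-24,162.5,-30,-1],
    [0,0,-19.2,-24,162.5,-22,-1],
    [0,0,-19.2,-24,162.5,-14,-1],
    [0,0,-19.2,-24,162.5,-7,-1],
    [0,0,-19.2,-24,162.5,-2,-1],
    [0,0,-19.2,-24,162.5,0,-1],
    [0,0,-19.2,-24,162.5,0,-1],
    [0,0,-19.2,-24,162.5,0,-1],
  ],
)

```text
time_s: 5.65
ee_pos: [472.4, -44.5, 34.2]
ee_rot: [-180.0, -0.1, -174.4]
force: [-3.6, -1.6, 0.6]
gripper_width: 60.1
gripper_force: 30.0
```

```bash
python3 - <<'E'
from h import *
s=state();print(s['time_s'],s['ee_pos'],s['ee_rot'],s['gripper_width'],s['gripper_force'],s['force'])
im=grab_frame('wrist');t=grab_frame('top');np.save('pics/w2.npy',im);np.save('pics/t2.npy',t)
a=cv2.resize(t[90:200,180:320,::-1],(560,440),interpolation=cv2.INTER_CUBIC)
o=np.zeros((440,800,3),np.uint8);o[:,:560]=a;o[:180,560:]=cv2.resize(im[:,:,::-1],(240,180));cv2.imwrite('pics/m2.png',o)
E
```

```text
5.65 [472.37414285 -44.48927957  34.18185648] [-1.79990242e+02 -5.14692604e-02 -1.74389139e+02] 60.093793441173275 30.000193119049072 [-3.55707136 -1.5747025   0.64068365]
```

View pics/m2.png

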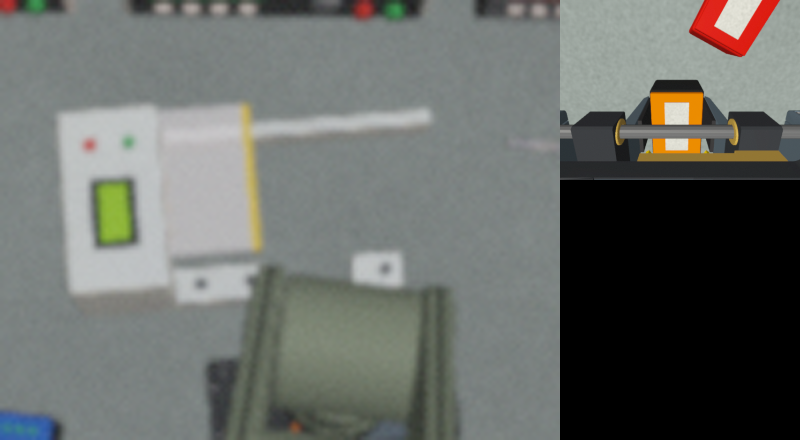

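The pack is held upright on the bench in front of the gate. The arm hides the gate from the top camera, so I'll cross-check the dock pose against the first scene image before entering the tight lane.

```bash
python3 - <<'E'
from h import *
im=np.load('pics/scene.npy');cv2.imwrite('pics/sd.png',cv2.resize(im[200:270,200:312,::-1],None,fx=7,fy=7,interpolation=cv2.INTER_CUBIC))
c=cam('scene');o=np.array([660.1,-25.5]);t=np.radians(5.64);Q=np.array([[np.cos(t),-np.sin(t)],[np.sin(t),np.cos(t)]])
for x,y,z in [(-81,33,30),(-81,-33,30),(-53,-33,30),(-53,-73,30),(-81,-73,30),(65,190,95),(65,112,95),(-81,112,95),(-81,190,95),(53,-110,30),(65,-110,30),(65,40,76),(-53,40,76)]:
    u=w2px(c,[*(o+Q@[x,y]),z])[0];print(x,y,z,np.round((u-[200,200]+.5)*7-.5))
E
```

```text
-81 33 30 [398. 139.]
-81 -33 30 [257. 133.]
-53 -33 30 [250. 180.]
-53 -73 30 [164. 176.]
-81 -73 30 [172. 129.]
65 190 95 [749. 334.]
65 112 95 [561. 324.]
-81 112 95 [572.  57.]
-81 190 95 [746.  65.]
53 -110 30 [ 51. 362.]
65 -110 30 [ 47. 385.]
65 40 76 [389. 342.]
-53 40 76 [408. 125.]
```

View pics/sd.png

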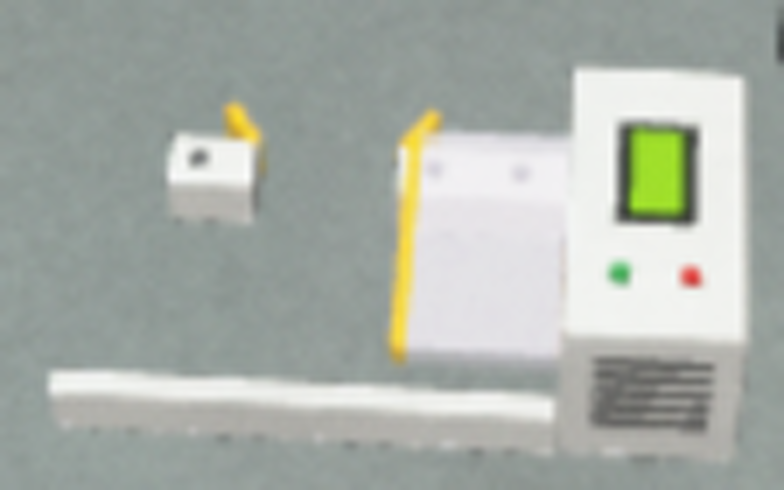

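Emit:
carry_out(
  commands=[
    [0,0,0,-3,0.5,0,-1],
    [0,0,0,-7,0.5,0,-1],
    [0,0,0,-12,0.5,0,-1],
    [0,0,0,-17,0.5,0,-1],
    [0,0,0,-22,0.5,0,-1],
    [0,0,0,-27,0.5,0,-1],
    [0,0,0,-32,0.5,0,-1],
    [0,0,0,-36,0.5,0,-1],
    [0,0,0,-40,0.5,0,-1],
    [0,0,0,-44,0.5,0,-1],
    [0,0,0,-48,0.5,0,-1],
    [0,0,0,-51,0.5,0,-1],
    [0,0,0,-54,0.5,0,-1],
    [0,0,0,-57,0.5,0,-1],
    [0,0,0,-60,0.5,0,-1],
    [0,0,0,-60,0.5,0,-1],
  ],
)

```text
time_s: 7.35
ee_pos: [532.8, -37.6, 34.2]
ee_rot: [180.0, 0.0, -174.4]
force: [-3.4, -0.3, 3.5]
gripper_width: 60.0
gripper_force: 30.0
```

Emit:
carry_out(
  commands=[
    [0,0,0,-3,0,0,-1],
    [0,0,0,-6,0,0,-1],
    [0,0,0,-9,0,0,-1],
    [0,0,0,-12,0,0,-1],
    [0,0,0,-15,0,0,-1],
    [0,0,0,-19,0,0,-1],
    [0,0,0,-23,0,0,-1],
    [0,0,0,-27,0,0,-1],
    [0,0,0,-31,0,0,-1],
    [0,0,0,-35,0,0,-1],
    [0,0,0,-39,0,0,-1],
    [0,0,0,-43,0,0,-1],
    [0,0,0,-47,0,0,-1],
    [0,0,0,-50,0,0,-1],
    [0,0,0,-53,0,0,-1],
    [0,0,0,-55,0,0,-1],
    [0,0,0,-55,0,0,-1],
  ],
)

```text
time_s: 9.05
ee_pos: [587.0, -32.3, 34.2]
ee_rot: [180.0, -0.0, -174.4]
force: [-4.7, 0.4, 3.6]
gripper_width: 60.0
gripper_force: 30.0
```

Emit:
carry_out(
  commands=[
    [0,0,0,0,0,0,0.6],
    [0,0,0,0,0,0,0.6],
    [0,0,0,0,0,0,0.6],
    [0,0,0,0,0,-10,0.6],
    [0,0,0,0,0,-30,0.6],
    [0,0,0,0,0,-46,0.6],
    [0,0,0,5,0,-46,0.6],
    [0,0,0,25,0,-46,-0.56],
    [0,0,0,50,0,-46,-0.56],
    [0,0,0,64,0,-46,-0.56],
    [0,0,0,66,0,-40,-0.56],
    [0,0,0,66,0,-20,-0.56],
    [0,0,0,66,0,5,-0.56],
    [0,0,0,66,0,18,-0.56],
    [0,0,0,66,0,22,-0.56],
    [0,0,0,66,0,22,-0.56],
  ],
)

```text
time_s: 10.65
ee_pos: [521.7, -38.8, 11.2]
ee_rot: [180.0, -0.1, -174.4]
force: [0.2, -0.1, 0.4]
gripper_width: 20.1
gripper_force: 0.0
```

Emit:
carry_out(
  commands=[
    [0,0,0,-5,0,0,-0.56],
    [0,0,0,-10,0,0,-0.56],
    [0,0,0,-13,0,0,-0.56],
    [0,0,0,-16,0,0,-0.56],
    [0,0,0,-19,0,0,-0.56],
    [0,0,0,-22,0,0,-0.56],
    [0,0,0,-26,0,0,-0.56],
    [0,0,0,-30,0,0,-0.56],
    [0,0,0,-34,0,0,-0.56],
    [0,0,0,-38,0,0,-0.56],
    [0,0,0,-42,0,0,-0.56],
    [0,0,0,-46,0,0,-0.56],
    [0,0,0,-50,0,0,-0.56],
    [0,0,0,-54,0,0,-0.56],
    [0,0,0,-58,0,0,-0.56],
    [0,0,0,-61,0,0,-0.56],
    [0,0,0,-64,0,0,-0.56],
    [0,0,0,-66,0,0,-0.56],
    [0,0,0,-67,0,0,-0.56],
    [0,0,0,-68,0,0,-0.56],
  ],
)

```text
time_s: 12.65
ee_pos: [586.4, -32.2, 11.7]
ee_rot: [180.0, -0.4, -174.4]
force: [-6.2, -0.3, 4.6]
gripper_width: 20.1
gripper_force: 3.2
```

Emit:
carry_out(
  commands=[
    [0,0,0,-1,0,0,-0.56],
    [0,0,0,-2,0,0,-0.56],
    [0,0,0,-3,0,0,-0.56],
    [0,0,0,-3,0,0,-0.56],
  ],
)

```text
time_s: 13.05
ee_pos: [589.7, -31.9, 11.7]
ee_rot: [180.0, -0.3, -174.4]
force: [-5.6, -1.2, 2.0]
gripper_width: 19.8
gripper_force: 2.7
```

Emit:
carry_out(
  commands=[
    [0,0,0,-1,0,0,-0.56],
    [0,0,0,-2,0,0,-0.56],
    [0,0,0,-3,0,0,-0.56],
    [0,0,0,-4,0,0,-0.56],
    [0,0,0,-4.5,0,0,-0.56],
    [0,0,0,-5,0,0,-0.56],
    [0,0,0,-5,0,0,-0.56],
  ],
)

```text
time_s: 13.75
ee_pos: [594.6, -31.4, 11.7]
ee_rot: [180.0, -0.3, -174.4]
force: [-5.9, -0.5, 4.0]
gripper_width: 19.8
gripper_force: 3.0
```

Emit:
carry_out(
  commands=[
    [0,0,0,-0.5,0,0,-0.56],
    [0,0,0,-1,0,0,-0.56],
    [0,0,0,-1.5,0,0,-0.56],
    [0,0,0,-2,0,0,-0.56],
    [0,0,0,-2,0,0,-0.56],
  ],
)

```text
time_s: 14.25
ee_pos: [595.8, -31.3, 11.8]
ee_rot: [180.0, -0.4, -174.4]
force: [-7.5, -1.3, 6.3]
gripper_width: 19.9
gripper_force: 3.9
```

Emit:
carry_out(
  commands=[
    [0,0,0,-0.5,0,0,-0.56],
    [0,0,0,-1,0,0,-0.56],
    [0,0,0,-1,0,0,-0.56],
  ],
)

```text
time_s: 14.55
ee_pos: [595.7, -31.3, 11.8]
ee_rot: [179.9, -0.6, -174.4]
force: [-10.2, -1.2, 8.3]
gripper_width: 20.5
gripper_force: 5.1
```

Emit:
carry_out(
  commands=[
    [0,0,0,-0.5,0,0,-0.56],
    [0,0,0,-1,0,0,-0.56],
    [0,0,0,-1,0,0,-0.56],
  ],
)

```text
time_s: 14.85
ee_pos: [595.7, -31.3, 11.8]
ee_rot: [179.9, -0.7, -174.4]
force: [-12.5, -2.0, 9.9]
gripper_width: 19.9
gripper_force: 6.2
```

Emit:
carry_out(
  commands=[
    [0,0,0,10,0,0,-0.56],
    [0,0,0,30,0,0,-0.56],
    [0,0,0,50,0,0,-0.56],
    [0,0,0,60,0,-20,-0.56],
    [0,0,0,60,0,-60,-0.56],
    [0,0,0,60,0,-110,-0.56],
    [0,0,0,60,0,-160,0.2],
    [0,0,0,60,0,-190,0.2],
    [0,0,0,60,0,-190,0.2],
  ],
)

```text
time_s: 15.75
ee_pos: [544.6, -37.1, 207.3]
ee_rot: [-179.9, 0.7, -174.4]
force: [0.2, 0.4, -0.4]
gripper_width: 41.2
gripper_force: 0.0
```

```bash
cat >> h.py <<'E'
YAW=5.64;O=np.array([661.5,-25.3]);_t=np.radians(YAW);Q=np.array([[np.cos(_t),-np.sin(_t)],[np.sin(_t),np.cos(_t)]])
def dk(p): return np.round(Q.T@(np.array(p)[:2]-O),1)
def push(x,y,z,phi):
    Rm=R.from_rotvec(np.radians(phi)*np.array([*Q[:,0],0]))*R.from_matrix(E((180,0,YAW+90)))
    return (*(O+Q@[x,y]),z),Rm.as_euler('xyz',degrees=True)
E
python3 - <<'E'
from h import *
s=state();print(s['ee_pos'],s['qpos']);print(delta(*push(0,-140,180,38),s))
E
```

```text
[544.62838406 -37.12848914 207.26775262] [-5.11427587e+00  1.55867461e+01  9.45820056e+01  1.25747703e-02
  6.91461412e+01 -1.00733727e+02]
(array([-29.3,  30.4,  86.6]), array([-117.2, -139.6,   28.9]))
```

Emit:
carry_out(
  commands=[
    [-29.3,30.4,86.6,-117,-139.6,29,0.2],
    [-29.3,30.4,86.6,-117,-139.6,29,0.2],
    [-29.3,30.4,86.6,-117,-139.6,29,0.2],
    [-29.3,30.4,86.6,-117,-139.6,29,0.2],
    [-29.3,30.4,86.6,-117,-139.6,29,0.2],
    [-29.3,30.4,86.6,-117,-139.6,29,0.2],
    [-29.3,30.4,86.6,-117,-139.6,29,0.2],
    [-29.3,30.4,86.6,-117,-139.6,29,0.2],
    [-29.3,30.4,86.6,-117,-139.6,29,0.2],
    [-29.3,30.4,86.6,-117,-139.6,29,0.2],
    [-29.3,30.4,86.6,-117,-139.6,29,0.2],
    [-29.3,30.4,86.6,-117,-139.6,29,0.2],
    [-29.3,30.4,86.6,-117,-139.6,29,0.2],
    [-29.3,30.4,86.6,-117,-139.6,29,0.2],
  ],
)

```text
time_s: 17.15
ee_pos: [671.9, -164.0, 172.7]
ee_rot: [-179.1, -38.1, 95.2]
force: [-0.1, -0.1, -0.4]
gripper_width: 54.6
gripper_force: 0.0
```

```bash
python3 - <<'E'
from h import *
s=state();print(s['time_s'],s['ee_pos'],s['ee_rot'],s['qpos'],s['gripper_width'])
im=grab_frame('wrist');t=grab_frame('top');np.save('pics/w3.npy',im)
o=np.zeros((384,800,3),np.uint8);o[:,:400]=cv2.resize(t[90:200,180:295,::-1],(400,384),interpolation=cv2.INTER_CUBIC);o[:300,400:]=cv2.resize(im[:,:,::-1],(400,300));cv2.imwrite('pics/m3.png',o)
for n,i,c in (('w',im,cam('wrist',s)),('t',t,cam('top'))):
    for b in blobs(hsvmask(i,(7,180,120),(20,255,255)),60)[:3]: r=rect(c,b,55);print(n,b.mean(0),r,dk(r[:2]))
print(delta(*push(0,-100,22,38)))
E
```

```text
17.15 [ 671.86176435 -163.97587969  172.70423368] [-179.13818828  -38.08789772   95.20154607] [-28.82441976  41.92946515  64.73423753  30.41434916  96.71444639
 -37.08122084] 54.64711067632508
w [254.9469697  133.04545455] [661.3 -25.4  95.2  57.6   6.1] [-0.2 -0.1]
(array([-0.6, -0.1, -0.3]), array([-62.7,   4.9, 142.9]))
```

View pics/m3.png

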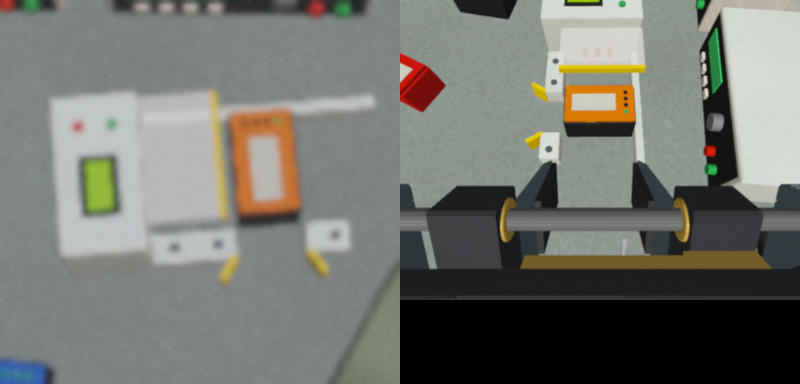

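The top view shows the pack square in the corner against the back rail, with the canopy edge just to its left. The wrist view agrees, putting its centre at dock (0,0) with yaw 6.1°. Next I lower the tilted fingers beside it.

Emit:
carry_out(
  commands=[
    [0,0,0,-10,1,22,0.2],
    [0,0,0,-25,2,57,0.2],
    [0,0,0,-40,4,91,0.2],
    [0,0,0,-52,5,118,0.2],
    [0,0,0,-60,5,136,0.2],
    [-0.6,0,-0.3,-62.7,5,143,0.2],
    [-0.6,0,-0.3,-62.7,5,143,0.2],
    [-0.6,0,-0.3,-62.7,5,143,0.2],
  ],
)

```text
time_s: 18.05
ee_pos: [671.7, -125.5, 23.0]
ee_rot: [179.9, -38.1, 95.6]
force: [0.4, -0.9, 0.5]
gripper_width: 54.7
gripper_force: 0.0
```

```bash
python3 - <<'E'
from h import *
s=state();print(s['ee_pos'],dk(s['ee_pos']),s['ee_rot'],s['force'],s['gripper_width'])
for y in (-50,0,36,40): print(y,delta(*push(0,y,22,38),s))
E
```

```text
[ 671.72457956 -125.54294353   23.00921225] [   0.3 -100.8] [179.92007122 -38.0579204   95.55304981] [ 0.3676216  -0.86398677  0.5013194 ] 54.72073704624045
-50 (array([ 0.1, -0.1, -0.1]), array([39.3, -0.4, 32.1]))
0 (array([ 0.1, -0.1, -0.1]), array([78.7, -0.6, 62.9]))
36 (array([ 0.1, -0.1, -0.1]), array([107.1,  -0.6,  85.1]))
40 (array([ 0.1, -0.1, -0.1]), array([110.2,  -0.7,  87.6]))
```

Emit:
carry_out(
  commands=[
    [0,0,0,11.8,0,9.2,0.2],
    [0,0,0,23.6,0,18.5,0.2],
    [0,0,0,33.1,0,25.9,0.2],
    [0,0,0,39.4,0,30.8,0.2],
    [0,0,0,42.6,0,33.3,0.2],
    [0,0,0,44.1,0,34.5,0.2],
    [0,0,0,45.7,0,35.7,0.2],
    [0,0,0,47.3,0,37,0.2],
    [0,0,0,48.9,0,38.2,0.2],
    [0,0,0,50.4,0,39.4,0.2],
    [0,0,0,52.8,0,41.3,0.2],
    [0,0,0,55.2,0,43.1,0.2],
    [0,0,0,57.5,0,45,0.2],
    [0,0,0,59.9,0,46.8,0.2],
    [0,0,0,62.3,0,48.7,0.2],
    [0,0,0,64.6,0,50.5,0.2],
    [0,0,0,67,0,52.4,0.2],
    [0,0,0,69.3,0,54.2,0.2],
    [0,0,0,70.9,0,55.4,0.2],
    [0,0,0,70.9,0,55.4,0.2],
  ],
)

```text
time_s: 20.05
ee_pos: [662.6, -37.0, 21.8]
ee_rot: [-180.0, -38.0, 95.4]
force: [-0.2, -5.3, 0.8]
gripper_width: 54.7
gripper_force: 2.3
```

```bash
python3 - <<'E'
from h import *
s=state();print(s['ee_pos'],dk(s['ee_pos']),s['ee_rot'],s['force'],s['torque'])
im=grab_frame('wrist');t=grab_frame('top')
o=np.zeros((384,800,3),np.uint8);o[:,:400]=cv2.resize(t[90:200,180:295,::-1],(400,384),interpolation=cv2.INTER_CUBIC);o[:300,400:]=cv2.resize(im[:,:,::-1],(400,300));cv2.imwrite('pics/m4.png',o)
for n,i,c in (('w',im,cam('wrist',s)),('t',t,cam('top'))):
    for b in blobs(hsvmask(i,(7,180,120),(20,255,255)),60)[:3]: r=rect(c,b,55);print(n,b.mean(0),r,dk(r[:2]))
E
```

```text
[662.55608632 -36.9533288   21.75688966] [ -0.1 -11.7] [-179.9617073   -38.01820186   95.41916659] [-0.2189842  -5.3364506   0.82267751] [-0.99966408  0.05150413  0.14181066]
w [252.80694981 153.56563707] [6.591e+02 6.000e-01 9.470e+01 4.560e+01 5.500e+00] [ 0.2 26. ]
```

View pics/m4.png

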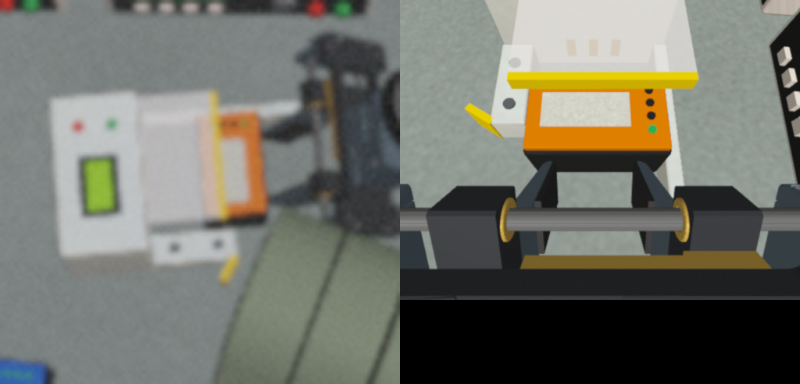

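The pack is square (yaw 5.5°) and already part-way under the canopy with the fingers clear of the edge strip. I'll keep pushing slowly.

Emit:
carry_out(
  commands=[
    [0,0,0,2.4,0,1.8,0.2],
    [0,0,0,4.7,0,3.7,0.2],
    [0,0,0,7.1,0,5.5,0.2],
    [0,0,0,9.5,0,7.3,0.2],
    [0,0,0,11.8,0,9.2,0.2],
    [0,0,0,14.2,0,11,0.2],
    [0,0,0,16.5,0,12.8,0.2],
    [0,0,0,18.9,0,14.7,0.2],
    [0,0,0,21.3,0,16.5,0.2],
    [0,0,0,23.6,0,18.3,0.2],
    [0,0,0,26,0,20.2,0.2],
    [0,0,0,28.4,0,22,0.2],
    [0,0,0,30.7,0,23.8,0.2],
    [0,0,0,32.3,0,25,0.2],
    [0,0,0,33.9,0,26.3,0.2],
    [0,0,0,35,0,27.2,0.2],
    [0,0,0,35,0,27.2,0.2],
  ],
)

```text
time_s: 21.85
ee_pos: [658.0, 8.7, 22.1]
ee_rot: [-179.9, -38.1, 95.4]
force: [0.4, -1.8, -1.0]
gripper_width: 54.6
gripper_force: 1.0
```

Emit:
carry_out(
  commands=[
    [0,0,0,0.8,0,0.6,0.2],
    [0,0,0,1.6,0,1.2,0.2],
    [0,0,0,2.4,0,1.8,0.2],
    [0,0,0,2.4,0,1.8,0.2],
  ],
)

```text
time_s: 22.25
ee_pos: [657.8, 11.5, 22.1]
ee_rot: [-179.9, -38.1, 95.4]
force: [0.9, -2.2, -1.6]
gripper_width: 54.6
gripper_force: 1.3
```

```bash
python3 - <<'E'
from h import *
s=state();print(dk(s['ee_pos']),s['ee_pos'],s['ee_rot'],s['force'],s['torque'])
E
```

```text
[-0.1 37. ] [657.75582386  11.4916563   22.13113569] [-179.9133512   -38.12088187   95.4365688 ] [ 0.86692416 -2.24425724 -1.60099516] [-0.96140031  0.00289995  0.00315975]
```

Emit:
carry_out(
  commands=[
    [0,0,0,0.6,0,0.5,0.2],
    [0,0,0,1.2,0,0.9,0.2],
    [0,0,0,1.6,0,1.2,0.2],
    [0,0,0,1.6,0,1.2,0.2],
  ],
)

```text
time_s: 22.65
ee_pos: [657.6, 13.4, 22.2]
ee_rot: [-179.9, -38.1, 95.4]
force: [0.0, -3.8, -0.9]
gripper_width: 54.6
gripper_force: 1.3
```

Emit:
carry_out(
  commands=[
    [0,0,0,0.4,0,0.3,0.2],
    [0,0,0,0.8,0,0.6,0.2],
    [0,0,0,0.8,0,0.6,0.2],
  ],
)

```text
time_s: 22.95
ee_pos: [657.6, 13.7, 22.0]
ee_rot: [-179.9, -38.0, 95.4]
force: [0.1, -5.5, -2.0]
gripper_width: 54.5
gripper_force: 2.5
```

Emit:
carry_out(
  commands=[
    [0,0,0,0.4,0,0.3,0.2],
    [0,0,0,0.8,0,0.6,0.2],
    [0,0,0,0.8,0,0.6,0.2],
  ],
)

```text
time_s: 23.25
ee_pos: [657.6, 13.9, 22.0]
ee_rot: [-180.0, -38.0, 95.5]
force: [0.2, -6.9, -0.4]
gripper_width: 54.6
gripper_force: 3.7
```

Emit:
carry_out(
  commands=[
    [0,0,0,0.8,0,0.6,0.2],
    [0,0,0,1.6,0,1.2,0.2],
    [0,0,0,2.4,0,1.8,0.2],
    [0,0,0,2.4,0,1.8,0.2],
  ],
)

```text
time_s: 23.65
ee_pos: [657.7, 14.3, 21.9]
ee_rot: [179.9, -37.7, 95.5]
force: [-1.1, -15.3, 1.6]
gripper_width: 54.6
gripper_force: 7.6
```

```bash
python3 - <<'E'
from h import *
s=state();print(dk(s['ee_pos']),s['force'],s['torque'])
im=grab_frame('wrist');cv2.imwrite('pics/w5.png',im[:,:,::-1])
E
```

```text
[ 0.1 39.8] [ -1.14411093 -15.31699047   1.61401561] [-2.46179022  0.17625568  0.35456967]
```

View pics/w5.png

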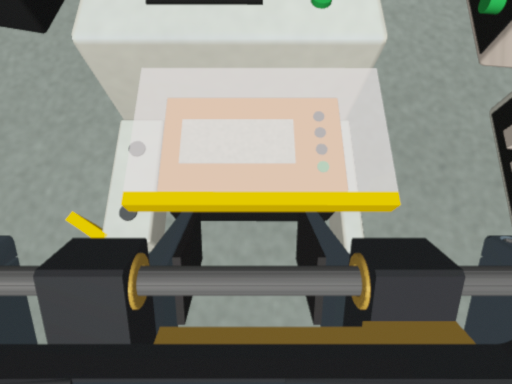

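The pack lies square under the canopy at the contacts, and the motion stalled at 15 N exactly where predicted (y≈39.5). I'll withdraw straight back, then up.

Emit:
carry_out(
  commands=[
    [0,0,0,-4,0,-3.1,0.2],
    [0,0,0,-12,0,-9.4,0.2],
    [0,0,0,-25,0,-19.6,0.2],
    [0,0,0,-45,0,-35.2,0.2],
    [0,0,0,-65,0,-50.8,0.2],
    [0,0,0,-85,0,-66.4,0.2],
    [0,0,0,-105,0,-82,0.2],
    [0,0,0,-110,0,-95,0.2],
    [0,0,0,-95,0,-130,0.2],
    [0,0,0,-75,0,-170,0.2],
    [0,0,0,-55,0,-215,0.2],
    [0,0,0,-55,0,-225,0.2],
    [0,0,0,-55,0,-225,0.2],
  ],
)

```text
time_s: 25.0
ee_pos: [675.5, -164.0, 168.0]
ee_rot: [179.8, -38.0, 95.6]
force: [0.8, 0.4, -1.1]
gripper_width: 54.6
gripper_force: 0.0
```

```bash
python3 - <<'E'
from h import *
s=state();print(s['time_s'],dk(s['ee_pos']),s['ee_pos'],s['force'])
im=grab_frame('wrist');t=grab_frame('top')
o=np.zeros((384,800,3),np.uint8);o[:,:400]=cv2.resize(t[90:200,180:295,::-1],(400,384),interpolation=cv2.INTER_CUBIC);o[:300,400:]=cv2.resize(im[:,:,::-1],(400,300));cv2.imwrite('pics/m6.png',o)
E
```

```text
25.0 [   0.3 -139.4] [ 675.46049621 -164.00702096  168.03915298] [ 0.77641847  0.38455574 -1.11891324]
```

View pics/m6.png

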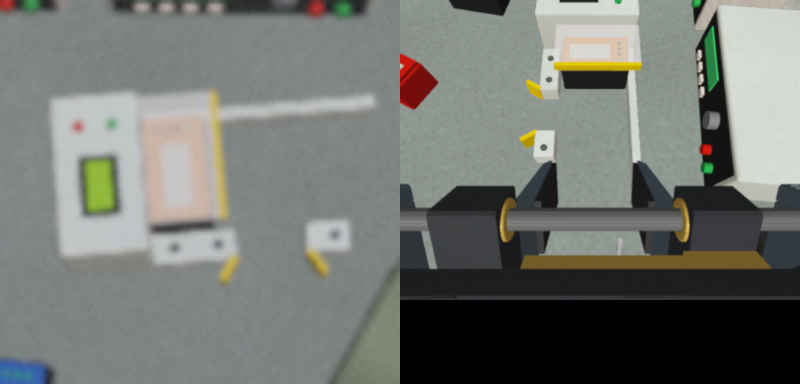

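The pack is docked square against the charger housing, and the arm is clear of everything.

```bash
python3 -c "
from workcell import workorder
print(workorder.job_done())"
```

```text
the job is handed in; nothing more can be done
None
```

The orange pack is docked square under the canopy, its long side stopped firmly against the charging contacts; nothing else was touched, and I handed the job in at about 25 s with the arm clear (the hand-in gave no verdict).

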